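# Kickstand down, frame held upright

## Robot

A 6-joint arm with a two-finger parallel gripper is mounted at the origin on a cart in front of the work surface, level with it; the furniture and walls round the work are solid. World frame = base frame: x ahead of the robot, y to its left, z up, the work surface at z = 0. Lengths are in m, angles in degrees, forces in N, time in s.
With the tool pointing down it reaches from about 0.375 to 0.925 m from the base axis. Payload 5.7 kg.
Tool frame: the origin (TCP) lies at the very end of the fingers, on their centre line; the grasp point (between the pads) lies 19 mm behind it; y points along the fingers, x is the direction in which the jaws open and shut, and the axes are right-handed (so a half turn about y gives the same grasp; the last joint's range is limited). The gripper opens to 85 mm and grips with 20 to 120 N. Pads are 22 mm wide; open, the fingers measure 114 mm over their backs; the gripper's body (76 mm by 85 mm) begins 54 mm behind the grasp point. The pads swing forward as they close: fully open they stand 13 mm farther back than shut.
Start: joints at [-82.225, 20.558, 86.54, -0, 72.909, -6.595], TCP at [0.149, -0.581, 0.231] pointing down, gripper open.
Joint ranges: [-170.27, 170.27], [-57.76, 135], [12.27, 136.19], [-55.21, 235.2], [11.17, 155.16], [-170.74, 170.74]. Speed limits (degrees/s): [136.94, 136.94, 180, 180, 180, 180].

## Interface

Orientations are given as a 3x3 rotation matrix whose columns are the frame's x, y, z axes.
In Python, from station import env, eyes gives the robot as it stands. The module is installed in compiled form; this text tells all that it offers.
- The arm moves only by the tool jog_arm, never from a script. Its argument "commands" is a list of rows, each an object of numbers: "tx", "ty", "tz": the shift along the tool's x, y, z normalised to -1 to 1, where 1 is 0.15 m; "wx", "wy", "wz": the turn, a rotation vector about the tool's x, y, z normalised to -1 to 1, where 1 is pi/4 rad. A call has 1 to 10 rows; each row is the pose to reach, as a shift and turn from the pose commanded when the call began, along the tool's axes at that moment; what a row does not reach only later rows make up. A row lasts 1/8 s, in which the tool goes at most 62.5 mm and 10.7 degrees, less where a joint would pass 70% of its speed; a pose out of reach is approached as far as the arm can. A call with a number of a shift or a turn outside -1 to 1 is refused whole. A call with a gripper value outside its range is refused whole. "claw" is the closure, from -1 (fully open) to 1 (shut), so that 0 is half open, set as the call begins (left out, the last holds). The fingers move at their own pace and stop on an object; the grip force is fixed at half the most. Time passes only in rows, so rows that repeat a pose let the fingers close. It gives the time, the measured TCP pose, the force and the opening at its end, in the units of the state.
- env.get_obs(): the state, without advancing time (a new reading comes with each control period).
- eyes.snapshot(name): name is "scene" or "top"; returns the picture (420x560x3 uint8, red, green, blue); there is no depth.
- eyes.camera_model(name): a dict with "fx", "fy", "cx", "cy" (pixels), "R" (3x3) and "t" (3): a world point X has camera coordinates R X + t. Camera axes: x right, y down, z forward; pixel columns grow to the right and rows downward; lengths in m; the calibration is good to about 2 mm. A picture is of the moment at which its call begins. camera_model takes no time and is no camera call.
- env.finish_job(): hands the job in, once; it reports no verdict.
Trained networks look in the newest picture that a camera, given by its name, has taken for a name from the list of things; names that differ only in an ending like _2 or _b are one class to them, and where a whole thing is asked for, a point or a joint stands for the part that bears it (a point fixed in the world has none). Each returns a list of dicts, best first, with "score" (0 to 1); they miss things now and then, are a little off and sometimes report something else, mostly with a low value. They report only what shows in the picture. A call takes as long as a camera call.
- eyes.silhouettes(thing, camera): "region" (420x560 bool, what is visible of it).
- eyes.mark_of(thing, camera): "position" ([x, y, z] in m, in the coordinates of the camera as it stood for that picture, good to about 4 mm: a listed point, or the origin of a listed thing).
The state is a dict: "time_s": time; "joints": joint angles; "qvel": joint speeds; "joint_torque": joint torques, N m; "position": TCP position; "tool_rot": TCP orientation; "force": force on the tool from outside, world axes, zero at the start; "torque": the same for the moment, N m; "gripper_width": opening from 0.0 (shut) to 1.0 (fully open).
Only numpy, scipy, OpenCV 4.12 (cv2) and the standard library are available. Lean on these libraries where they do the work, as an engineer would, in place of code of your own. Each camera call takes 0.05 s, during which the arm holds its last target.

## Task

The small sprocket frame on the base plate leans back on its rest. While it still leans there, flip its kickstand fully down past its over-centre point; then grip the frame by its top bar, bring it upright and finish while still holding it upright in the gripper, never letting it go over onto the kickstand. Do not disturb the spanner, the bearing and the fitting lying beside the base.

Things in the scene. Friction and masses are not known exactly. Their poses are not given: they have to be found in the camera images.
- base: Bolted steel base plate, 200 (x) x 150 (y) x 10 mm. Origin at the centre of its underside on the bench; x points from the kickstand side to the rest side (two small posts with rubber buffers at its +x part, top 95 mm over the bench), y along the hinge of the frame, z up. The frame's hinge axis runs along y through the point 30 mm above the origin.
- frame (a joint): Tilt of the frame in rad: 0 = upright, positive = leaning towards the base's +x, stopped at 0.30 by the rest (where it starts); negative = tipping over to the kickstand side. The frame is two upright tubes 64 mm apart with a toothed sprocket (73 mm) on the +x face, 135 mm above the hinge; in all about 0.9 kg. It turns freely, and when let go near upright it tips over, back onto the rest or the other way. With the kickstand down the frame would come to lie on it at about -0.1.
- handle_mid (a point): Middle of the top bar of the frame, 220 mm from the hinge axis (250 mm above the bench when upright); the point's z axis points up along the frame.
- handle: The grip of the top bar: a round black rubber sleeve 18 mm thick and 50 mm long, its axis along the base's y, that turns freely on the bar. Origin at its middle (the same point as handle_mid). The frame's two tubes (14 mm) come up to the bar 32 mm to either side of the middle; below the sleeve the space between them is free for 60 mm.
- kickstand (a joint): Angle of the kickstand in rad: 0 = folded (leg sticks out level, parallel to the frame, towards the base's -y, beyond the end of the plate), 1.65 = fully down (stop). It turns about the frame's own x axis. An over-centre spring presses it to either stop: up below about 0.83, down above; moving it from folded takes about 0.35 N m (5 N pressed down half-way along the leg), falling to nothing at mid swing, after which it snaps down by itself.
- kick_pivot (a point): Pivot of the kickstand on the frame's -x face, 105 mm above the hinge axis along the frame, 30 mm to the base's -y, 26 mm to its -x when upright.
- kick_tip (a point): Middle of the rubber foot at the tip of the kickstand leg (round steel bar 10 mm thick, foot 13 mm thick). When folded it lies 112 mm from the pivot towards the base's -y and 45 mm outwards, away from the frame (the frame's -x); the leg splays almost straight from pivot to tip. When down, it hangs about 7 mm over the base plate if the frame is upright.
- spanner: Loose bystander: flat steel double spanner, 192 x 36 x 6 mm, beside the +y edge of the base. Origin under its centre.
- bearing: Loose bystander: ball bearing, 53 mm across, 14 mm high, off the -y edge of the base. Origin under its centre.
- fitting: Loose bystander: brass and plastic air fitting, 50 x 17 x 17 mm, before the -x edge of the base. Origin under its centre.

How it is judged (in metres and radians):
On the way, in this order (a step that is already met when the one before it is completed fails the run):
1. the kickstand is fully down while the frame still leans on its rest (value of joint kickstand above 1.5 rad and value of joint frame above 0.2 rad), for 0.2 s.
2. the frame is gripped by its top bar while the kickstand is down (contact force between the fingers and handle above 2 N and value of joint kickstand above 1.5 rad), for 0.2 s.
3. the frame is upright in the gripper, kickstand down (all of step 2 and value of joint frame between -0.07 and 0.07 rad), for 0.3 s.
At the end, for the whole second after the job is handed in: The frame is upright within 4 degrees and still, held by the fingers on its top bar (more than 2 N), off the kickstand, which is fully down (above 1.5 rad); the bystanders are within 30 mm of where they lay (all of step 3 and velocity of joint frame between -0.1 and 0.1 rad/s and distance of each of spanner, bearing, fitting from where it was at the start of the episode below 0.03 m); the arm keeps its last pose, push and grip.
It fails at once if the frame goes over onto the kickstand side (value of joint frame below -0.09 rad).
It fails at once if a bystander is disturbed (distance of any of spanner, bearing, fitting from where it was at the start of the episode above 0.03 m).
It also fails if it takes over 45 s, if anything falls off the work surface, if the arm or the gripper's body presses on something with over 40 N, if the wrist force passes 120 N, or if a joint passes its speed limit or range.

## Working session

There is one attempt and no reset: what is moved stays moved. The work goes in short steps, Python scripts to look and compute and a tool call to move; the robot and the scene stay as the last step left them, time stands still between calls to the robot, and variables do not carry over. Pictures are saved under pics/ and viewed, and the job is handed in when it is done.

Besides the shell and the picture viewer there is one more tool, called after "Call:" as name(argument=value, ...) on one line, values as JSON. jog_arm: Moves the arm, as the interface text tells. Its arguments: {"type":"object","properties":{"commands":{"type":"array","items":{"type":"object","properties":{"tx":{"type":"number"},"ty":{"type":"number"},"tz":{"type":"number"},"wx":{"type":"number"},"wy":{"type":"number"},"wz":{"type":"number"}}}},"claw":{"type":"number"}},"required":["commands"]}

```bash
mkdir -p pics; cat > h.py <<'E'
from station import env, eyes
import numpy as np, cv2
def snap(c,n):
    im=eyes.snapshot(c); cv2.imwrite(f'pics/{n}.png',cv2.cvtColor(im,cv2.COLOR_RGB2BGR)); return im
def mark(t,c):
    m=eyes.camera_model(c); R=np.array(m['R']);T=np.array(m['t'])
    r=eyes.mark_of(t,c)
    return [(round(d['score'],2),np.round(R.T@(np.array(d['position'])-T),4).tolist()) for d in r[:2]]
E
python3 - <<'E'
from h import *
o=env.get_obs(); print(o['time_s'],o['position'],np.round(o['tool_rot'],3).tolist(),o['gripper_width'])
for c in('scene','top'):
    snap(c,c+'0')
    for t in('base','handle_mid','kick_pivot','kick_tip','bearing','fitting','spanner'): print(c,t,mark(t,c))
print(env.get_obs()['time_s'])
E
```

```text
0.0 [ 0.14877842 -0.58056015  0.23044027] [[0.248, -0.0, 0.969], [-0.969, 0.002, 0.248], [-0.002, -1.0, 0.0]] 0.999563540402697
scene base [(0.92, [0.5495, 0.0112, 0.001])]
scene handle_mid [(0.8, [0.6109, 0.0351, 0.2376])]
scene kick_pivot [(0.77, [0.5682, -0.0087, 0.1404])]
scene kick_tip []
scene bearing [(0.56, [0.652, -0.0898, -0.0012])]
scene fitting [(0.45, [0.3886, 0.0307, -0.0022])]
scene spanner [(0.59, [0.4724, 0.1194, -0.0058])]
top base [(0.78, [0.5478, 0.0135, -0.0028])]
top handle_mid [(0.81, [0.6151, 0.0319, 0.2441])]
top kick_pivot [(0.77, [0.574, -0.0115, 0.1396])]
top kick_tip [(0.75, [0.5631, -0.1324, 0.1492])]
top bearing [(0.73, [0.6521, -0.0882, -0.0019])]
top fitting [(0.69, [0.3897, 0.0299, -0.0022])]
top spanner []
0.8
```

View pics/scene0.png

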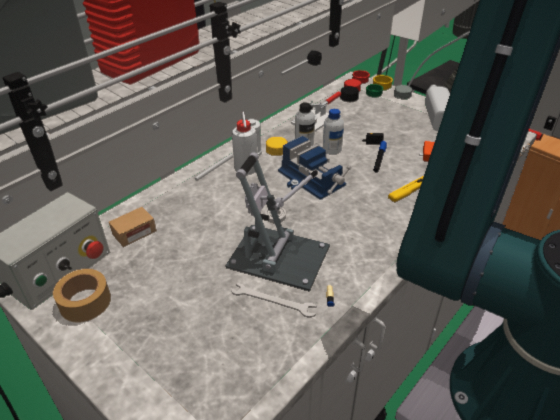

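View pics/top0.png

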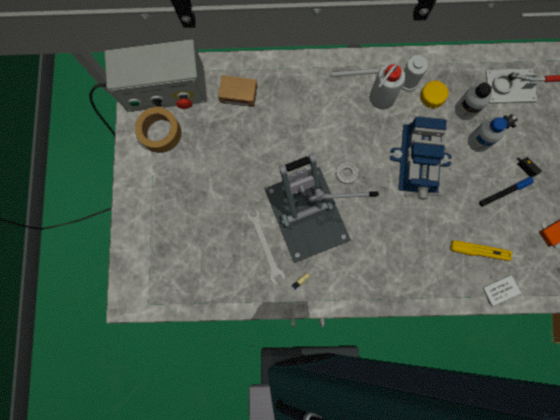

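```bash
python3 - <<'E'
from h import *
# base yaw from handle: model fit: handle = base + Rz(th)(220 sin.3,0,30+220cos.3)
from scipy.optimize import least_squares
b=[]
P={'base':[0,0,0]}
a=.3;c,s=np.cos(a),np.sin(a)
def fr(x,y,z): return [c*x+s*z,y,.03-s*x+c*z]
P['h']=fr(0,0,.22);P['p']=fr(-.026,-.03,.105);P['t']=fr(-.071,-.142,.105)
obs=[('base',[0.5495,0.0112,0.001]),('base',[0.5478,0.0135,-0.0028]),('h',[0.6109,0.0351,0.2376]),('h',[0.6151,0.0319,0.2441]),('p',[0.5682,-0.0087,0.1404]),('p',[0.574,-0.0115,0.1396]),('t',[0.5631,-0.1324,0.1492])]
def W(q,p):
    C,S=np.cos(q[2]),np.sin(q[2]);return np.array([q[0]+C*p[0]-S*p[1],q[1]+S*p[0]+C*p[1],p[2]])
f=lambda q:np.concatenate([W(q,P[n])-o for n,o in obs])
r=least_squares(f,[.55,.01,.3]);print(r.x,np.degrees(r.x[2]))
print(np.round(f(r.x).reshape(-1,3)*1e3,1))
for n in P:print(n,W(r.x,P[n]))
for cn in('scene','top'):
    m=eyes.camera_model(cn);im=cv2.imread(f'pics/{cn}0.png');R=np.array(m['R']);T=np.array(m['t'])
    print(cn,-R.T@T)
    pts=[P[n] for n in P]+[[sx*.1,sy*.075,.01] for sx in(1,-1) for sy in (1,-1)]
    for p in pts:
        k=R@W(r.x,p)+T;u=(int(m['fx']*k[0]/k[2]+m['cx']),int(m['fy']*k[1]/k[2]+m['cy']))
        cv2.circle(im,u,3,(255,0,255),1)
    cv2.imwrite(f'pics/{cn}0m.png',im)
E
```

```text
[0.55176677 0.01358044 0.33551777] 19.223752291738
[[ 2.3  2.4 -1. ]
 [ 4.   0.1  2.8]
 [ 2.3 -0.1  2.6]
 [-1.9  3.1 -3.9]
 [-0.7 -4.  -2.4]
 [-6.5 -1.2 -1.6]
 [ 0.7 -0.2  2.1]]
base [0.55176677 0.01358044 0.        ]
h [0.61315601 0.03498697 0.24017403]
p [ 0.56749018 -0.01270836  0.13799386]
t [ 0.56377408 -0.13261809  0.15129227]
scene [-0.0073428   0.63394418  0.83757958]
top [0.35026427 0.04964294 1.1558506 ]
```

```bash
python3 - <<'E'
import cv2,numpy as np
a=cv2.imread('pics/scene0m.png')[120:320,200:400];b=cv2.imread('pics/top0m.png')[130:290,230:390]
cv2.imwrite('pics/m.png',np.hstack([cv2.resize(a,(400,400),interpolation=2),cv2.resize(b,(400,400),interpolation=2)]))
E
```

```text
(no output)
```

View pics/m.png

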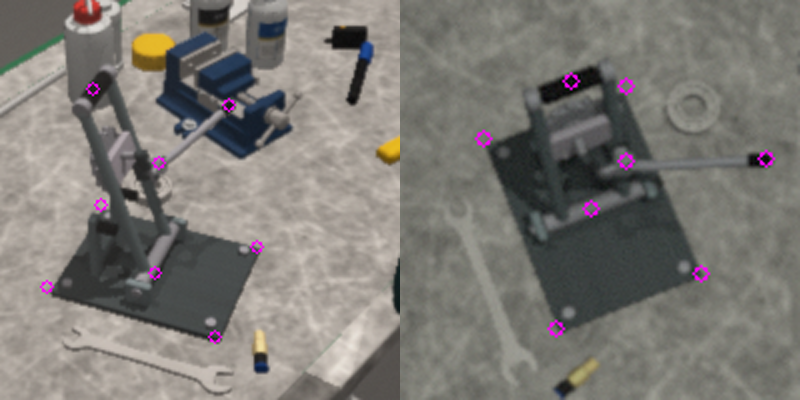

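Both views agree: the fitted base pose (yaw 19.2°) projects onto the plate corners, bar, pivot and foot. I'll compute the leg sweep and bar targets next.

```bash
cat >> h.py <<'E'
q=[0.5518,0.0136,0.3355]
def loc2w(p):
    C,S=np.cos(q[2]),np.sin(q[2]);return np.array([q[0]+C*p[0]-S*p[1],q[1]+S*p[0]+C*p[1],p[2]])
def frame(p,a=.3):
    c,s=np.cos(a),np.sin(a);x,y,z=p
    return loc2w([c*x+s*z,y,.03-s*x+c*z])
def leg(f,th,a=.3): return frame([-.026-.045*f,-.03-.112*f*np.cos(th),.105-.112*f*np.sin(th)],a)
def jog(target):
    o=env.get_obs();R=np.array(o['tool_rot']);return np.round(R.T@(np.array(target)-o['position'])/.15,3), o
def yawerr():
    R=np.array(env.get_obs()['tool_rot']);return np.degrees(q[2]-np.arctan2(R[1,0],R[0,0]))
E
python3 - <<'E'
from h import *
for th in (0,.25,.5,.75,1.,1.1): print(th,np.round(leg(.85,th),4))
for a in (.3,.2,.1,0,-.03): print(a,frame([0,0,.22],a))
print(jog([.46,-.3,.28])[0],yawerr())
m=eyes.camera_model('top');R=np.array(m['R']);T=np.array(m['t'])
for u,v in((418,125),(445,155),(423,195),(380,95)):
  d=R.T@np.array([(u-m['cx'])/m['fx'],(v-m['cy'])/m['fy'],1]);c=-R.T@T
  print(u,v,c+d*(.08-c[2])/d[2])
E
```

```text
0 [ 0.5644 -0.1146  0.1493]
0.25 [ 0.5568 -0.1141  0.1268]
0.5 [ 0.5478 -0.108   0.1057]
0.75 [ 0.5378 -0.0968  0.0873]
1.0 [ 0.5276 -0.0811  0.0728]
1.1 [ 0.5236 -0.0737  0.0682]
0.3 [0.61318962 0.03500544 0.24017403]
0.2 [0.59307039 0.02799023 0.24561465]
0.1 [0.5725388  0.02083124 0.24890092]
0 [0.5518 0.0136 0.25  ]
-0.03 [0.54556891 0.01142733 0.24990101]
[-1.301 -0.325  2.474] 94.85208259871354
418 125 [ 0.74278398 -0.25414335  0.08      ]
445 155 [ 0.66728605 -0.31136357  0.08      ]
423 195 [ 0.57319091 -0.25287256  0.08      ]
380 95 [ 0.82116566 -0.16903248  0.08      ]
```

Call:
jog_arm(commands=[{"tx":-0.1,"ty":-0.1,"tz":0.2,"wy":-0.15},{"tx":-0.3,"ty":-0.3,"tz":0.5,"wy":-0.4},{"tx":-0.5,"ty":-0.4,"tz":0.8,"wy":-0.65},{"tx":-0.6,"ty":-0.4,"tz":1,"wy":-0.9},{"tx":-0.6,"ty":-0.4,"tz":1,"wy":-0.9}], claw=1)

```text
schema error: expected keys tx, ty, tz, wx, wy, wz
```

```bash
python3 - <<'E'
from h import *
v,o=jog([.46,-.26,.28]);print(v,yawerr(),o['position'],o['time_s'],np.round(o['tool_rot'],2).tolist())
E
```

```text
[-1.56  -0.325  2.541] 94.85208259871354 [ 0.14891178 -0.58121662  0.23129203] 0.8 [[0.25, 0.0, 0.97], [-0.97, 0.0, 0.25], [-0.0, -1.0, 0.0]]
```

Call:
jog_arm(commands=[{"tx":-0.1,"ty":-0.1,"tz":0.2,"wx":0,"wy":-0.15,"wz":0},{"tx":-0.3,"ty":-0.3,"tz":0.5,"wx":0,"wy":-0.4,"wz":0},{"tx":-0.5,"ty":-0.4,"tz":0.8,"wx":0,"wy":-0.65,"wz":0},{"tx":-0.6,"ty":-0.4,"tz":1,"wx":0,"wy":-0.9,"wz":0},{"tx":-0.6,"ty":-0.4,"tz":1,"wx":0,"wy":-0.9,"wz":0}], claw=1)

```text
time_s: 1.42
position: [0.2734, -0.4552, 0.2917]
tool_rot: [[0.821, 0.001, 0.572], [-0.572, -0.0, 0.821], [0.001, -1.0, 0.0]]
force: [-0.5, -0.4, -0.1]
gripper_width: 0.004
```

```bash
python3 - <<'E'
from h import *
v,o=jog([.44,-.26,.28]);print(v,yawerr(),o['position'],o['time_s'],np.round(o['tool_rot'],2).tolist())
E
```

```text
[0.168 0.079 1.703] 54.08164782145571 [ 0.27335747 -0.45515406  0.29174515] 1.425 [[0.82, 0.0, 0.57], [-0.57, -0.0, 0.82], [0.0, -1.0, 0.0]]
```

Call:
jog_arm(commands=[{"tx":0.1,"ty":0,"tz":0.3,"wx":0,"wy":-0.25,"wz":0},{"tx":0.2,"ty":0,"tz":0.6,"wx":0,"wy":-0.5,"wz":0},{"tx":0.3,"ty":0,"tz":0.9,"wx":0,"wy":-0.75,"wz":0},{"tx":0.4,"ty":0,"tz":1,"wx":0,"wy":-1,"wz":0},{"tx":0.4,"ty":0,"tz":1,"wx":0,"wy":-1,"wz":0}])

```text
time_s: 2.05
position: [0.408, -0.3691, 0.291]
tool_rot: [[0.985, -0.0, -0.173], [0.173, -0.0, 0.985], [-0.0, -1.0, -0.0]]
force: [-0.5, 0.2, -0.6]
gripper_width: -0.003
```

```bash
python3 - <<'E'
from h import *
v,o=jog([.564,-.115,.2]);print(v,yawerr(),o['position'],o['time_s'],np.round(o['tool_rot'],2).tolist())
E
```

```text
[1.317 0.606 1.489] 9.282339000972108 [ 0.40800249 -0.36906763  0.29099685] 2.05 [[0.98, -0.0, -0.17], [0.17, -0.0, 0.98], [-0.0, -1.0, -0.0]]
```

Call:
jog_arm(commands=[{"tx":0.3,"ty":0,"tz":0.3,"wx":0,"wy":-0.1,"wz":0},{"tx":0.6,"ty":0,"tz":0.6,"wx":0,"wy":-0.2,"wz":0},{"tx":0.9,"ty":0.1,"tz":0.9,"wx":0,"wy":-0.206,"wz":0},{"tx":1,"ty":0.2,"tz":1,"wx":0,"wy":-0.206,"wz":0},{"tx":1,"ty":0.2,"tz":1,"wx":0,"wy":-0.206,"wz":0}])

```text
time_s: 2.68
position: [0.5285, -0.1945, 0.2598]
tool_rot: [[0.945, -0.003, -0.327], [0.327, 0.001, 0.945], [-0.002, -1.0, 0.002]]
force: [-0.6, -0.3, -0.2]
gripper_width: -0.001
```

```bash
python3 - <<'E'
from h import *
v,o=jog([.564,-.115,.17]);print(v,yawerr(),o['position'],o['time_s'],np.round(o['tool_rot'],2).tolist())
E
```

```text
[0.399 0.599 0.422] 0.13873670185199613 [ 0.52848265 -0.19448718  0.25982561] 2.675 [[0.95, -0.0, -0.33], [0.33, 0.0, 0.95], [-0.0, -1.0, 0.0]]
```

Call:
jog_arm(commands=[{"tx":0.2,"ty":0.15,"tz":0.2,"wx":0,"wy":0,"wz":0},{"tx":0.4,"ty":0.35,"tz":0.42,"wx":0,"wy":0,"wz":0},{"tx":0.4,"ty":0.53,"tz":0.42,"wx":0,"wy":0,"wz":0},{"tx":0.4,"ty":0.53,"tz":0.42,"wx":0,"wy":0,"wz":0}])

```text
time_s: 3.18
position: [0.5633, -0.1171, 0.1803]
tool_rot: [[0.946, -0.004, -0.326], [0.326, 0.001, 0.946], [-0.004, -1.0, 0.002]]
force: [0.0, 0.6, 0.5]
gripper_width: -0.002
```

```bash
python3 - <<'E'
from h import *
o=env.get_obs();print(o['position'],o['force'])
for th in (0,.15,.3,.45,.6,.75,.9,1.0,1.1): print(th,jog(leg(.85,th)+[0,0,.005])[0])
a=snap('scene','s1')[80:320,180:420];b=snap('top','t1')[100:280,240:420]
cv2.imwrite('pics/m1.png',cv2.cvtColor(np.hstack([cv2.resize(a,(400,400)),cv2.resize(b,(400,400))]),cv2.COLOR_RGB2BGR))
E
```

```text
[ 0.56329628 -0.11714065  0.1803073 ] [0.01413634 0.64792572 0.45383398]
0 [0.013 0.173 0.013]
0.15 [-0.015  0.264  0.02 ]
0.3 [-0.042  0.353  0.041]
0.45 [-0.068  0.438  0.076]
0.6 [-0.092  0.516  0.123]
0.75 [-0.114  0.588  0.182]
0.9 [-0.133  0.649  0.252]
1.0 [-0.144  0.685  0.303]
1.1 [-0.153  0.715  0.358]
```

View pics/m1.png

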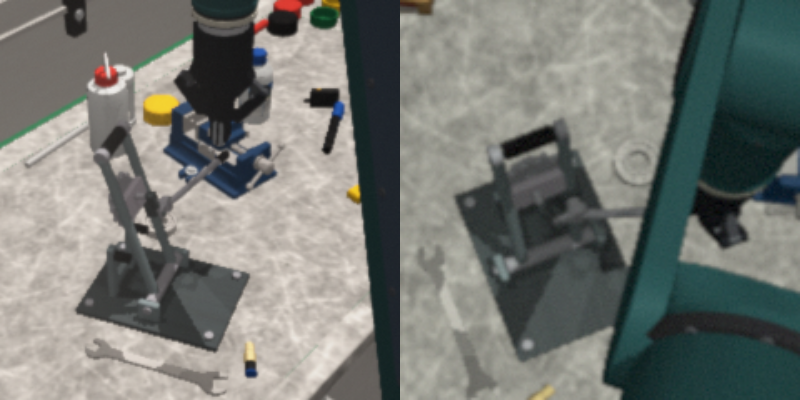

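The closed fingers sit just above the outer end of the leg (scene crop about (218,150)), and the frame still leans on its rest. Sweeping now.

Call:
jog_arm(commands=[{"tx":0.01,"ty":0.17,"tz":0.01,"wx":0,"wy":0,"wz":0},{"tx":-0.01,"ty":0.26,"tz":0.02,"wx":0,"wy":0,"wz":0},{"tx":-0.04,"ty":0.35,"tz":0.04,"wx":0,"wy":0,"wz":0},{"tx":-0.07,"ty":0.44,"tz":0.08,"wx":0,"wy":0,"wz":0},{"tx":-0.07,"ty":0.44,"tz":0.08,"wx":0,"wy":0,"wz":0}])

```text
time_s: 3.9
position: [0.5499, -0.1074, 0.1148]
tool_rot: [[0.945, -0.002, -0.328], [0.328, 0.001, 0.945], [-0.002, -1.0, 0.002]]
force: [0.5, -2.9, 2.5]
gripper_width: -0.004
```

```bash
python3 - <<'E'
from h import *
o=env.get_obs();print(o['position'],o['force'])
for th in (.45,.6,.75,.9,1.0,1.1): print(th,jog(leg(.85,th)+[0,0,.005])[0])
a=snap('scene','s2')[80:320,180:420];b=snap('top','t2')[100:280,240:420]
cv2.imwrite('pics/m2.png',cv2.cvtColor(np.hstack([cv2.resize(a,(400,400)),cv2.resize(b,(400,400))]),cv2.COLOR_RGB2BGR))
E
```

```text
[ 0.54994116 -0.10743286  0.11480481] [ 0.53314352 -2.94416791  2.46350794]
0.45 [-0.007  0.    -0.014]
0.6 [-0.031  0.079  0.034]
0.75 [-0.053  0.15   0.093]
0.9 [-0.072  0.212  0.163]
1.0 [-0.083  0.247  0.214]
1.1 [-0.092  0.278  0.269]
```

View pics/m2.png

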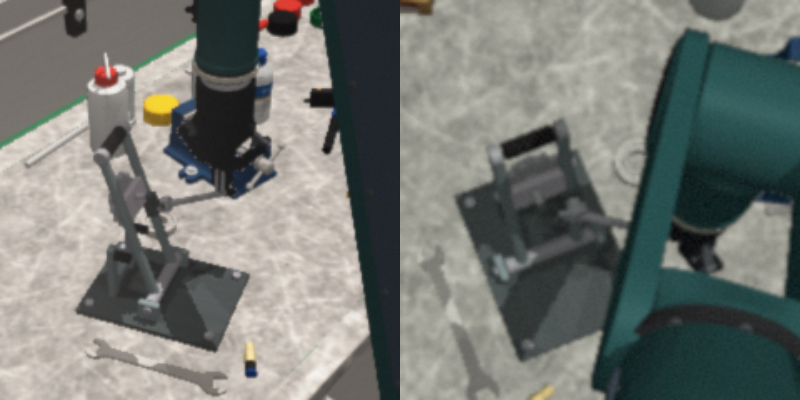

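The leg is turning under the fingers at about 4 N, and the frame still rests. Continuing past over-centre.

Call:
jog_arm(commands=[{"tx":-0.03,"ty":0.08,"tz":0.03,"wx":0,"wy":0,"wz":0},{"tx":-0.05,"ty":0.15,"tz":0.09,"wx":0,"wy":0,"wz":0},{"tx":-0.07,"ty":0.21,"tz":0.16,"wx":0,"wy":0,"wz":0},{"tx":-0.08,"ty":0.25,"tz":0.21,"wx":0,"wy":0,"wz":0},{"tx":-0.08,"ty":0.25,"tz":0.23,"wx":0,"wy":0,"wz":0},{"tx":-0.08,"ty":0.25,"tz":0.23,"wx":0,"wy":0,"wz":0}])

```text
time_s: 4.75
position: [0.5291, -0.0791, 0.0784]
tool_rot: [[0.945, 0.0, -0.328], [0.328, 0.0, 0.945], [0.0, -1.0, -0.0]]
force: [0.2, -0.9, 0.1]
gripper_width: 0.001
```

```bash
python3 - <<'E'
from h import *
o=env.get_obs();print(o['position'],o['force'])
a=snap('scene','s3')[80:320,180:420];b=snap('top','t3')[100:280,240:420]
cv2.imwrite('pics/m3.png',cv2.cvtColor(np.hstack([cv2.resize(a,(400,400)),cv2.resize(b,(400,400))]),cv2.COLOR_RGB2BGR))
print(mark('kick_tip','scene'),leg(1,1.65))
E
```

```text
[ 0.5290708  -0.07912928  0.07843073] [ 0.17752145 -0.89096833  0.12867868]
[(0.89, [0.4919, -0.0344, 0.0421])] [ 0.49285718 -0.0293389   0.04463001]
```

View pics/m3.png

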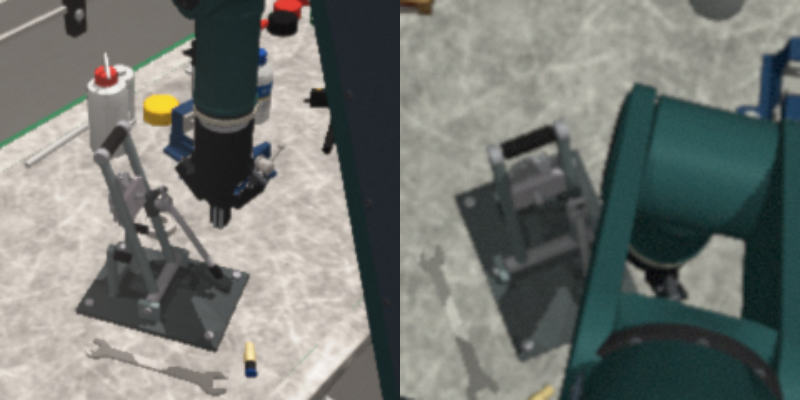

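Kickstand is down: the measured foot is within about 5 mm of the fully-down prediction, and the frame is unmoved. Backing off, then over the bar.

Call:
jog_arm(commands=[{"tx":0,"ty":-0.1,"tz":-0.1,"wx":0,"wy":0,"wz":0},{"tx":0,"ty":-0.3,"tz":-0.2,"wx":0,"wy":0,"wz":0},{"tx":0,"ty":-0.6,"tz":-0.25,"wx":0,"wy":0,"wz":0},{"tx":0,"ty":-1,"tz":-0.25,"wx":0,"wy":0,"wz":0},{"tx":0,"ty":-1,"tz":-0.25,"wx":0,"wy":0,"wz":0}])

```text
time_s: 5.52
position: [0.5449, -0.1165, 0.2337]
tool_rot: [[0.945, 0.01, -0.327], [0.327, -0.004, 0.945], [0.009, -1.0, -0.007]]
force: [0.5, -0.2, -1.2]
gripper_width: 0.002
```

Call:
jog_arm(commands=[{"tx":0,"ty":-0.4,"tz":0,"wx":0,"wy":0,"wz":0},{"tx":0,"ty":-0.7,"tz":0,"wx":0,"wy":0,"wz":0},{"tx":0.2,"ty":-0.7,"tz":0.3,"wx":0,"wy":0,"wz":0},{"tx":0.5,"ty":-0.7,"tz":0.6,"wx":0,"wy":0,"wz":0},{"tx":0.7,"ty":-0.7,"tz":0.8,"wx":0,"wy":0,"wz":0},{"tx":0.7,"ty":-0.7,"tz":0.8,"wx":0,"wy":0,"wz":0}], claw=-1)

```text
time_s: 6.28
position: [0.6015, 0.0356, 0.3319]
tool_rot: [[0.944, -0.001, -0.331], [0.331, 0.001, 0.944], [-0.001, -1.0, 0.001]]
force: [0.1, -0.4, -0.3]
gripper_width: 1.001
```

```bash
python3 - <<'E'
from h import *
v,o=jog(frame([0,0,.22])-[0,0,.019]);print(v,yawerr(),o['position'],o['time_s'],np.round(o['tool_rot'],3).tolist(),o['gripper_width'])
a=snap('scene','s4')
snap('top','t4')
print(mark('handle_mid','scene'),mark('handle_mid','top'),mark('handle','scene'),mark('kick_tip','scene'),mark('kick_tip','top'))
E
```

```text
[ 0.073  0.738 -0.03 ] -0.12346306784551489 [0.60153696 0.03559156 0.33190628] 6.275 [[0.944, -0.001, -0.331], [0.331, 0.001, 0.944], [-0.001, -1.0, 0.001]] 1.0013048742423467
[(0.66, [0.6134, 0.0379, 0.2374])] [(0.68, [0.6108, 0.0342, 0.243])] [(0.41, [0.6106, 0.03, 0.2344]), (0.15, [0.5481, 0.0135, -0.0016])] [(0.89, [0.4909, -0.0302, 0.0446])] []
```

View pics/s4.png

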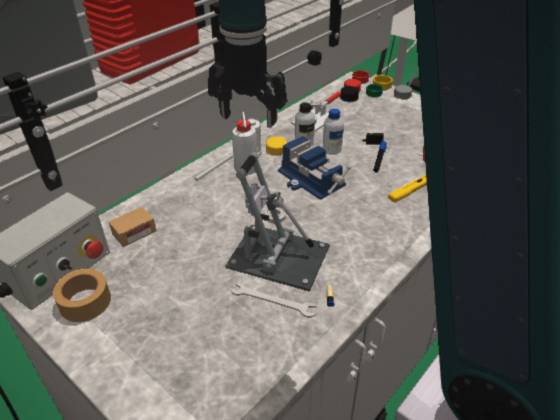

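The open gripper is above the bar and the kickstand is down (foot at pixel about (310,243)). Descending over the bar.

Call:
jog_arm(commands=[{"tx":0.07,"ty":0.1,"tz":-0.03,"wx":0,"wy":0,"wz":0},{"tx":0.07,"ty":0.35,"tz":-0.03,"wx":0,"wy":0,"wz":0},{"tx":0.07,"ty":0.55,"tz":-0.03,"wx":0,"wy":0,"wz":0},{"tx":0.07,"ty":0.74,"tz":-0.03,"wx":0,"wy":0,"wz":0},{"tx":0.07,"ty":0.74,"tz":-0.03,"wx":0,"wy":0,"wz":0}])

```text
time_s: 7.25
position: [0.6106, 0.0319, 0.219]
tool_rot: [[0.945, -0.006, -0.327], [0.327, 0.0, 0.945], [-0.006, -1.0, 0.002]]
force: [0.8, 0.8, 0.6]
gripper_width: 1.002
```

```bash
python3 - <<'E'
from h import *
v,o=jog(frame([0,0,.22])-[0,0,.019]);print(v,yawerr(),o['position'],o['force'])
a=snap('scene','s5')[80:320,160:400];b=snap('top','t5')[100:280,240:420]
cv2.imwrite('pics/m5.png',cv2.cvtColor(np.hstack([cv2.resize(a,(400,400)),cv2.resize(b,(400,400))]),cv2.COLOR_RGB2BGR))
E
```

```text
[ 0.023 -0.014  0.014] 0.11436295494648828 [0.61056851 0.03186175 0.21901643] [0.75863187 0.82217577 0.59996159]
```

View pics/m5.png

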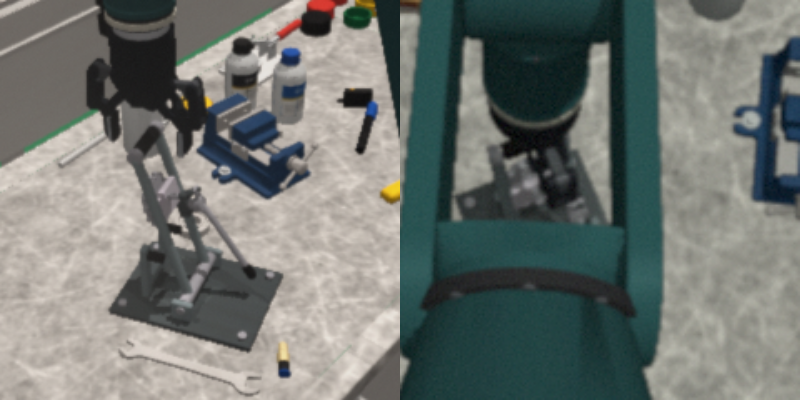

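Call:
jog_arm(commands=[{"tx":0.02,"ty":0,"tz":0.01,"wx":0,"wy":0,"wz":0},{"tx":0.02,"ty":0,"tz":0.01,"wx":0,"wy":0,"wz":0},{"tx":0.02,"ty":0,"tz":0.01,"wx":0,"wy":0,"wz":0},{"tx":0.02,"ty":0,"tz":0.01,"wx":0,"wy":0,"wz":0},{"tx":0.02,"ty":0,"tz":0.01,"wx":0,"wy":0,"wz":0},{"tx":0.02,"ty":0,"tz":0.01,"wx":0,"wy":0,"wz":0},{"tx":0.02,"ty":0,"tz":0.01,"wx":0,"wy":0,"wz":0},{"tx":0.02,"ty":0,"tz":0.01,"wx":0,"wy":0,"wz":0}], claw=1)

```text
time_s: 8.35
position: [0.6117, 0.0335, 0.2223]
tool_rot: [[0.945, -0.006, -0.328], [0.328, -0.002, 0.945], [-0.006, -1.0, 0.0]]
force: [-8.4, -3.6, 5.1]
gripper_width: 0.188
```

```bash
python3 - <<'E'
from h import *
v,o=jog(frame([0,0,.22])-[0,0,.019]);print(v,yawerr(),o['position'],o['force'],o['gripper_width'])
R=np.array(o['tool_rot'])
for a in (.25,.2,.15,.1,.05,0): print(a,np.round(R.T@(frame([0,0,.22],a)-frame([0,0,.22]))/.15,3))
E
```

```text
[0.013 0.007 0.006] 0.04935696219303166 [0.61167016 0.03352658 0.22227743] [-8.38898834 -3.64343368  5.14811749] 0.18828603904291435
0.25 [-0.071 -0.019 -0.   ]
0.2 [-0.142 -0.035 -0.   ]
0.15 [-0.215 -0.048 -0.   ]
0.1 [-0.287 -0.056 -0.   ]
0.05 [-0.361 -0.061 -0.   ]
0 [-0.434 -0.063 -0.   ]
```

Gripped: opening 16 mm on the 18 mm rubber sleeve, with reaction force. Bringing it upright along the arc, first to about 0.1 rad.

Call:
jog_arm(commands=[{"tx":-0.04,"ty":-0.01,"tz":0,"wx":0,"wy":0,"wz":0},{"tx":-0.09,"ty":-0.02,"tz":0,"wx":0,"wy":0,"wz":0},{"tx":-0.14,"ty":-0.035,"tz":0,"wx":0,"wy":0,"wz":0},{"tx":-0.19,"ty":-0.043,"tz":0,"wx":0,"wy":0,"wz":0},{"tx":-0.24,"ty":-0.051,"tz":0,"wx":0,"wy":0,"wz":0},{"tx":-0.29,"ty":-0.056,"tz":0,"wx":0,"wy":0,"wz":0},{"tx":-0.29,"ty":-0.056,"tz":0,"wx":0,"wy":0,"wz":0},{"tx":-0.29,"ty":-0.056,"tz":0,"wx":0,"wy":0,"wz":0}])

```text
time_s: 9.35
position: [0.5736, 0.0195, 0.2308]
tool_rot: [[0.945, 0.001, -0.328], [0.328, -0.001, 0.945], [0.0, -1.0, -0.001]]
force: [1.6, -5.4, -4.6]
gripper_width: 0.193
```

```bash
python3 - <<'E'
from h import *
v,o=jog(frame([0,0,.22],0.0)-[0,0,.019]);print(v,o['position'],o['force'],o['gripper_width'])
a=snap('scene','s6')[80:320,160:400];b=snap('top','t6')[100:280,240:420]
cv2.imwrite('pics/m6.png',cv2.cvtColor(np.hstack([cv2.resize(a,(400,400)),cv2.resize(b,(400,400))]),cv2.COLOR_RGB2BGR))
for t in('handle_mid','kick_tip','kick_pivot'):print(t,mark(t,'scene'),mark(t,'top'))
print(frame([0,0,.22],.1),leg(1,1.65,.1),leg(0,1.65,.1))
E
```

```text
[-0.15  -0.001  0.011] [0.5735565  0.01947851 0.23083973] [ 1.60384717 -5.41326627 -4.60742596] 0.19253940533835706
handle_mid [(0.92, [0.5766, 0.0193, 0.2436])] [(0.57, [0.5743, 0.0187, 0.2538])]
kick_tip [] [(0.48, [0.4859, -0.0314, 0.0295])]
kick_pivot [(0.63, [0.5485, -0.0175, 0.1374])] [(0.63, [0.5518, -0.0213, 0.1385]), (0.17, [0.5746, 0.022, 0.2499])]
[0.5725388  0.02083124 0.24890092] [ 0.49142636 -0.0298378   0.03047251] [ 0.54714756 -0.01979361  0.13707111]
```

View pics/m6.png

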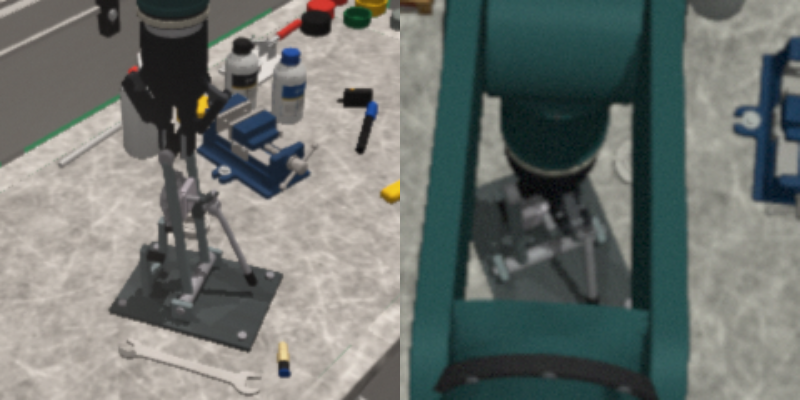

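The bar follows as predicted (about 0.10 rad, kickstand still down). Going to about +0.01 rad.

Call:
jog_arm(commands=[{"tx":-0.03,"ty":-0.002,"tz":0,"wx":0,"wy":0,"wz":0},{"tx":-0.06,"ty":-0.004,"tz":0,"wx":0,"wy":0,"wz":0},{"tx":-0.09,"ty":-0.006,"tz":0,"wx":0,"wy":0,"wz":0},{"tx":-0.12,"ty":-0.006,"tz":0,"wx":0,"wy":0,"wz":0},{"tx":-0.135,"ty":-0.006,"tz":0,"wx":0,"wy":0,"wz":0},{"tx":-0.135,"ty":-0.006,"tz":0,"wx":0,"wy":0,"wz":0},{"tx":-0.135,"ty":-0.006,"tz":0,"wx":0,"wy":0,"wz":0},{"tx":-0.135,"ty":-0.006,"tz":0,"wx":0,"wy":0,"wz":0},{"tx":-0.135,"ty":-0.006,"tz":0,"wx":0,"wy":0,"wz":0},{"tx":-0.135,"ty":-0.006,"tz":0,"wx":0,"wy":0,"wz":0}])

```text
time_s: 11.0
position: [0.5551, 0.0126, 0.2322]
tool_rot: [[0.945, 0.002, -0.328], [0.328, -0.002, 0.945], [0.001, -1.0, -0.002]]
force: [1.7, -6.0, -4.0]
gripper_width: 0.189
```

```bash
python3 - <<'E'
from h import *
v,o=jog(frame([0,0,.22],0.0)-[0,0,.019]);print(v,o['position'],o['force'],o['gripper_width'],o['time_s'])
a=snap('scene','s7')[80:320,160:400];b=snap('top','t7')[100:280,240:420]
cv2.imwrite('pics/m7.png',cv2.cvtColor(np.hstack([cv2.resize(a,(400,400)),cv2.resize(b,(400,400))]),cv2.COLOR_RGB2BGR))
for t in('handle_mid','kick_tip','kick_pivot','bearing','fitting','spanner'):print(t,mark(t,'scene'),mark(t,'top'))
print(frame([0,0,.22],.0),leg(1,1.65,.0),leg(0,1.65,.0))
E
```

```text
[-0.019  0.008  0.013] [0.5551432  0.012635   0.23216348] [ 1.67159832 -6.00298873 -3.99368183] 0.18947305125112032 11.0
handle_mid [(0.85, [0.5563, 0.0142, 0.2459])] []
kick_tip [(0.79, [0.4885, -0.0325, 0.0205])] [(0.52, [0.4857, -0.0305, 0.0218])]
kick_pivot [(0.66, [0.5403, -0.0197, 0.1356]), (0.45, [0.5489, 0.0126, 0.0003])] [(0.44, [0.5432, -0.0179, 0.1344])]
bearing [(0.39, [0.6511, -0.0933, -0.0013])] [(0.47, [0.6488, -0.091, -0.0002])]
fitting [(0.68, [0.389, 0.031, 0.0001])] []
spanner [(0.86, [0.4723, 0.1204, -0.0066])] []
[0.5518 0.0136 0.25  ] [ 0.4917182  -0.02973604  0.02335112] [ 0.53712685 -0.02328765  0.135     ]
```

View pics/m7.png

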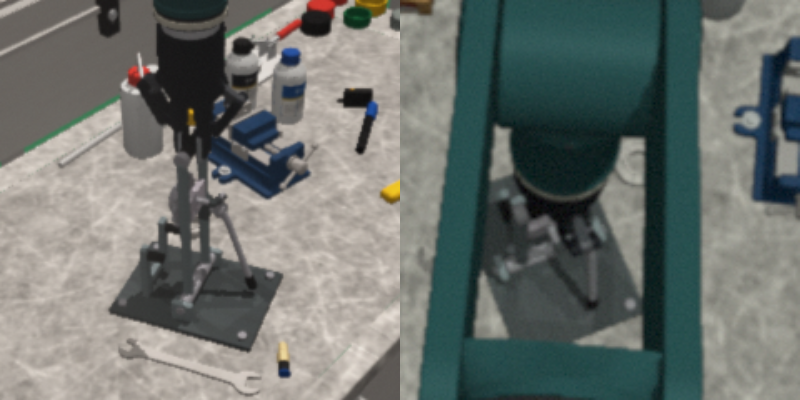

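The measured bar travel (60 of 65 mm) and the bar position agree on a tilt of about +0.02 rad. The grip is solid, the foot hangs at the kickstand-down position and the bystanders are where they were. Handing in.

```bash
python3 - <<'E'
from h import *
o=env.get_obs();print(np.abs(o['qvel']).max(),o['position'],o['gripper_width'])
print(env.finish_job())
E
```

```text
0.19538033265785787 [0.55510887 0.01265516 0.23215599] 0.18732825525598323
the job is handed in; nothing more can be done
None
```

The job is handed in at about 11.4 s: the kickstand is down, and the frame is held upright by its top bar in the gripper. No verdict was reported, so these are my own measurements.

**What I did:** I pressed the kickstand leg down past its over-centre point with the closed fingers, at about 4 N, while the frame leaned on its rest. I then gripped the top bar and moved it along its arc to upright.

**Last checks:**
- **Tilt:** between about +0.015 and +0.02 rad. The fingertip position and the distance the bar travelled agree on this. The frame was nearly still, with arm joint speeds under 0.2 degrees/s.
- **Grip:** the gripper stopped at about 16 mm on the 18 mm sleeve and kept gripping. This is slightly below the nominal thickness, which I put down to the rubber giving.
- **Kickstand:** the foot was seen about 4 to 6 mm from its fully-down position, and above the plate.
- **Bystanders:** spanner, bearing and fitting all measured within about 5 mm of their starting positions, which is close to the detector error.

**Gaps in the last look:** the top camera, mostly blocked by the arm, missed the bar, fitting and spanner, so those three rest on the scene camera alone. The scene camera also read the bar height about 4 mm low, within its stated error.

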